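Uncap the pen and open the ink bottle, ready for filling

ROBOT

A 6-joint arm with a two-finger parallel gripper is mounted at the origin on a cart in front of the work surface, level with it; the furniture and walls round the work are solid. World frame = base frame: x ahead of the robot, y to its left, z up, the work surface at z = 0. Lengths are in m, angles in degrees, forces in N, time in s.
With the tool pointing down it reaches from about 0.3 to 0.75 m from the base axis. Payload 8.5 kg.
Tool frame: the origin (TCP) lies on the centre line of the jaws, within the pads' length; the fingertips stand 11 mm ahead of it and the grasp point (between the pads) lies 8 mm behind it; z points along the fingers, y is the line along which they close (so a half turn about z gives the same grasp; the last joint's range is limited). The gripper opens to 85 mm and grips with 20 to 120 N. Pads are 22 mm wide; open, the fingers measure 114 mm over their backs; the gripper's body (76 mm by 85 mm) begins 54 mm behind the grasp point. The pads swing forward as they close: fully open they stand 13 mm farther back than shut.
Start: joints at [59.742, 21.807, 74.336, -0, 83.858, -12.336], TCP at [0.169, 0.523, 0.242] pointing down, gripper open.
Joint ranges: [-178.18, 178.18], [-50.72, 133.34], [12.68, 142.11], [-81.47, 261.47], [9.98, 163.14], [-165.26, 165.26]. Speed limits (degrees/s): [136.94, 136.94, 180, 180, 180, 180].

INTERFACE

Orientations are given as a 3x3 rotation matrix whose columns are the frame's x, y, z axes.
In Python, from rig import env, get_image gives the robot as it stands (env), with the cameras as plain functions.
- The arm moves only by the tool drive_effector, called as name([rows], argument=value, ...), one row to a line, values as JSON. Schema: {"type":"object","properties":{"moves":{"type":"array","items":{"type":"array","items":{"type":"number"},"minItems":5,"maxItems":5},"minItems":1,"maxItems":10},"squeeze":{"type":"number"},"only":{"type":"string"},"quiet":{"type":"boolean"},"lines":{"type":"string"}},"required":["moves"],"additionalProperties":false}. moves is a list of rows, 1 to 10 of them, each of 5 numbers: dx, dy, dz in shares of the most that a row can go, 1 being 50 mm, then a turn about the tool's z in a scale on which 1.0 is 60 degrees, then the finger opening in m; each row shifts and turns the commanded pose from where the row before left it, along the tool's axes as they then stand; what a row does not reach is not made up. A row lasts 1/10 s, in which the tool goes at most 0.05 m and 8.59 degrees, less where a joint would pass 70% of its speed; a pose out of reach is approached as far as the arm can. The fingers move at their own pace and stop on an object; squeeze is the grip in N (left out, the last holds). Time passes only in rows, so rows that do not move let the fingers close. The tool returns the time, the measured TCP pose, the force, the opening and the grip force at its end. only (a regular expression) keeps the lines of the reply that match it, lines (a string "A,B") keeps lines A to B, and quiet returns only ok. A shift or turn number past 1, either way, is cut back to 1. Input that does not fit is refused with a message, and nothing moves.
- env.observe(): the state, without advancing time (a new reading comes with each control period).
- get_image(name): name is "scene" or "top"; returns a dict with "pixels" (420x560x3 uint8, red, green, blue), "K" (3x3 intrinsics, pixels), "extrinsics" (4x4, takes a point from world to camera coordinates). Camera axes: x right, y down, z forward; pixel columns grow to the right and rows downward; lengths in m; the calibration is good to about 2 mm. A picture is of the moment at which its call begins. There is no depth.
- env.close_job(): hands the job in; it is judged then, once.
The state is a dict: "time_s": time; "q": joint angles; "qvel": joint speeds; "joint_efforts": joint torques, N m; "position": TCP position; "tool_rot": TCP orientation; "ft_force": force on the tool from outside, world axes, zero at the start; "wrist_torque": the same for the moment, N m; "grip_width": finger opening in m; "gripper_force": force on a finger pad.
Only numpy, scipy, OpenCV 4.12 (cv2) and the standard library are available. Lean on these libraries where they do the work, as an engineer would, in place of code of your own. Each camera call takes 0.05 s, during which the arm holds its last target. There are 200 camera calls.

TASK

Get the fountain pen ready for filling: lift the slip cap off the pen that stands nib-up in the wooden stand, leaving the pen standing, and put the cap mouth-down, all the way, into the empty round hole at the stand's other end. Then unscrew the ink bottle's tight cap anticlockwise while the stand's square well braces the bottle, stop when the thread lets go, and lift it off without pulling the bottle up. Finish still holding the cap, level and centred a finger's breadth or two above the bottle's mouth, and leave the other things on the desk alone.

Things in the scene. Friction and masses are not known exactly. Their poses are not given: they have to be found in the camera images.
- writing_stand: Heavy dark-wood block that does not move, 96 x 252 x 28 mm, on a 104 x 260 mm foot. Origin: centre of its underside, on the desk; z up, y along its long side. In its top, all 22 mm deep with floors 6 mm above the desk: the pen's round hole (y = +94 mm, 16.5 mm wide), the ink bottle's square well (middle, 57 mm wide), the empty round hole for the pen's cap (y = -94 mm, 20 mm wide).
- cap_hole (a point): Centre of the mouth of the stand's empty round hole (20 mm wide, 22 mm deep), level with the stand's top, 28 mm above the desk.
- pen_hole (a point): Centre of the mouth of the round hole the pen stands in, level with the stand's top, 28 mm above the desk.
- pen: Fountain pen without its cap: plain metal barrel 14 mm thick and 66 mm long, then a black grip section and a steel nib; 105 mm long in all. It stands loosely nib-up in the stand's hole. Origin: centre of the barrel's flat end, which rests on the hole's floor 6 mm above the desk; z points to the nib.
- pen_cap: The pen's slip cap: plain metal tube 16 mm thick, 58 mm long, 14 g. Origin: centre of its open mouth; z to the closed end. At the start it sits loosely (no thread or catch), mouth down, on the step at the top of the pen's barrel, mouth 72 mm and top 130 mm above the desk; a straight lift of 42 mm clears the nib. Standing in the cap hole its mouth is 6 mm, its top 64 mm above the desk.
- ink_bottle: Square dark-glass ink bottle, 56 mm wide, square part 56 mm high, 76 mm to the rim of its round neck, 260 g. It stands loose in the square well, which stops it turning but not being lifted. Origin: centre of its underside, 6 mm above the desk; z up, sides parallel to the stand's.
- bottle_mouth (a point): Centre of the rim of the bottle's neck (26 mm wide, 33 mm over the thread), 82 mm above the desk, under the cap at the start. Coarse three-start thread: turned anticlockwise from above, the cap rises about 2 mm and lets go after 1.0 to 1.2 rad; from about 1.5 rad the next thread stops it, so 1.25 to 1.4 rad in all frees it every time. Then it lifts straight off.
- ink_cap: Round dark metal screw cap, finely fluted, 43 mm wide, 21 mm high, 90 g, tight on the bottle at the start. Origin: centre of its lower rim (then 65 mm above the desk, 3 mm above the bottle's shoulder; flat top 86 mm above the desk); z up. It resists turning with 0.3 to 0.6 N m. Until its thread lets go, lifting it lifts the bottle too. At the start its x axis is within 0.1 rad of the bottle's.
- eraser: Small eraser in a card sleeve, 19 x 42 x 12 mm, lying in front of the stand. Leave alone. Origin: centre of its underside.
- sharpener: Small pencil sharpener, 16 x 26 x 13 mm, in front of the stand. Leave alone. Origin: centre of its underside.
- ballpen: Ballpoint pen, 11 x 145 x 9 mm, lying on the desk behind the stand. Leave alone. Origin: centre of its underside.
- thread_spool: Wooden thread spool, 28 mm wide and 36 mm high, standing on the desk beyond a thick book, to the right. Leave alone. Origin: centre of its underside.

How it is judged (in metres and radians):
On the way, in this order (a step that is already met when the one before it is completed fails the run):
1. the pen's cap stands mouth-down in the stand's empty hole and is let go, while the pen still stands in its own hole (horizontal distance between pen_cap and cap_hole below 0.006 m and z of each of pen_cap, pen in the frame of writing_stand below 0.01 m and angle between each of pen_cap, pen's own z axis and vertical below 0.25 rad and linear speed of pen_cap below 0.03 m/s and contact force between the fingers and pen_cap below 0.05 N and horizontal distance between pen and pen_hole below 0.006 m), for 0.2 s.
2. the ink cap has been turned loose (more than 0.8 rad) while still on the neck of the seated bottle (angle between the x axis of ink_cap and the x axis of ink_bottle, either way round above 0.8 rad and z of ink_cap in the frame of ink_bottle below 0.067 m and z of ink_bottle in the frame of writing_stand below 0.01 m), for 0.05 s.
At the end, for the whole second after the job is handed in: Fingers alone hold the ink cap still, level (0.25 rad), centred (14 mm), rim 3 to 50 mm above the bottle mouth, clear of the bottle, turned 0.9 to 2.2 rad in all; bottle in its well, pen in its hole; pen cap mouth-down in the cap hole (within 4 mm of its floor, 6 mm of its centre) (z of ink_cap in the frame of ink_bottle between 0.079 and 0.126 m and horizontal distance between ink_cap and bottle_mouth below 0.014 m and angle between each of ink_cap, pen_cap, pen's own z axis and vertical below 0.25 rad and contact force between the fingers and ink_cap above 1 N and contact force between ink_bottle and ink_cap below 0.05 N and linear speed of ink_cap below 0.02 m/s and angle between the x axis of ink_cap and the x axis of ink_bottle, either way round above 0.9 rad and horizontal distance between pen_cap and cap_hole below 0.006 m and z of each of pen_cap, ink_bottle, pen in the frame of writing_stand below 0.01 m and linear speed of pen_cap below 0.03 m/s and angle between ink_bottle's own z axis and vertical below 0.08 rad and horizontal distance between pen and pen_hole below 0.006 m); the arm keeps its last pose, push and grip.
It fails at once if the ink bottle is pulled up in its well by more than 10 mm, or tipped (z of ink_bottle in the frame of writing_stand above 0.016 m or angle between ink_bottle's own z axis and vertical above 0.2 rad).
It fails at once if the pen is pulled out of its hole (z of pen in the frame of writing_stand above 0.021 m).
It fails at once if the eraser, sharpener, ballpoint pen or spool is shoved by more than 25 mm (distance of any of eraser, sharpener, ballpen, thread_spool from where it was at the start of the episode above 0.025 m).
It also fails if it takes over 48 s, if anything falls off the work surface, if the arm or the gripper's body presses on something with over 40 N, if the wrist force passes 120 N, or if a joint passes its speed limit or range.

## Working session

There is one attempt and no reset: what is moved stays moved. The work goes in short steps, Python scripts to look and compute and a tool call to move; the robot and the scene stay as the last step left them, time stands still between calls to the robot, and variables do not carry over. Pictures are saved under pics/ and viewed, at most 13 in all, crops included, and the job is handed in when it is done.

```bash
ls; mkdir -p pics; python3 - <<'E'
from rig import env, get_image
import cv2,numpy as np
for n in("scene","top"):
    d=get_image(n);cv2.imwrite(f"pics/{n}0.png",d["pixels"][:,:,::-1]);np.savez(f"{n}0.npz",**d)
    print(n,np.round(d["K"],1).tolist(),np.round(d["extrinsics"],3).tolist())
s=env.observe();print(s["time_s"],s["position"],np.round(s["tool_rot"],3).tolist(),s["grip_width"])
E
```

```text
pics
rig.py
scene [[404.2, 0.0, 272.7], [0.0, 404.2, 210.6], [0.0, 0.0, 1.0]] [[-0.886, -0.463, 0.014, 0.443], [-0.281, 0.514, -0.81, 0.311], [0.368, -0.722, -0.586, 0.618], [0.0, 0.0, 0.0, 1.0]]
top [[437.0, 0.0, 279.6], [0.0, 437.0, 211.1], [0.0, 0.0, 1.0]] [[-0.209, -0.978, 0.006, -0.028], [-0.867, 0.182, -0.464, 0.56], [0.452, -0.102, -0.886, 0.702], [0.0, 0.0, 0.0, 1.0]]
0.1 [0.16911033 0.52310639 0.24176592] [[-0.952, 0.308, -0.001], [0.308, 0.952, -0.001], [0.0, -0.001, -1.0]] 0.08548429509645562
```

View pics/scene0.png

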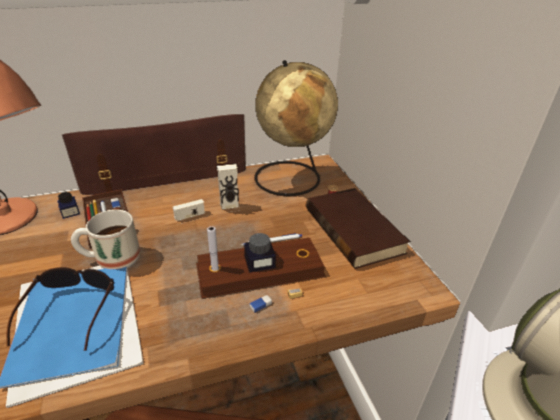

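View pics/top0.png

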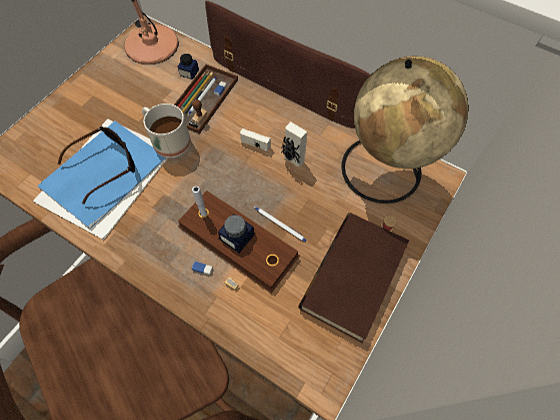

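The scene view shows the pen at (212,248), the ink cap at (260,243) and the cap hole's brass ring at (302,254). In the top view the pen cap's top is near (197,188), the ink cap near (236,225) and the ring at (272,260). I'll zoom in on both.

```bash
python3 - <<'E'
import cv2,numpy as np
a=cv2.imread("pics/scene0.png")[215:300,190:330];b=cv2.imread("pics/top0.png")[175:290,170:310]
a=cv2.resize(a,None,fx=5,fy=5,interpolation=2)[:,:]
b=cv2.resize(b,None,fx=5,fy=5,interpolation=2)
cv2.imwrite("pics/cropS.png",a);cv2.imwrite("pics/cropT.png",b)
E
```

```text
(no output)
```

View pics/cropS.png

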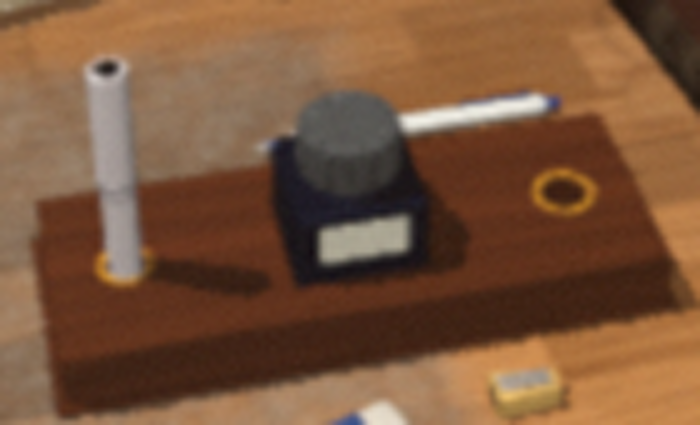

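View pics/cropT.png

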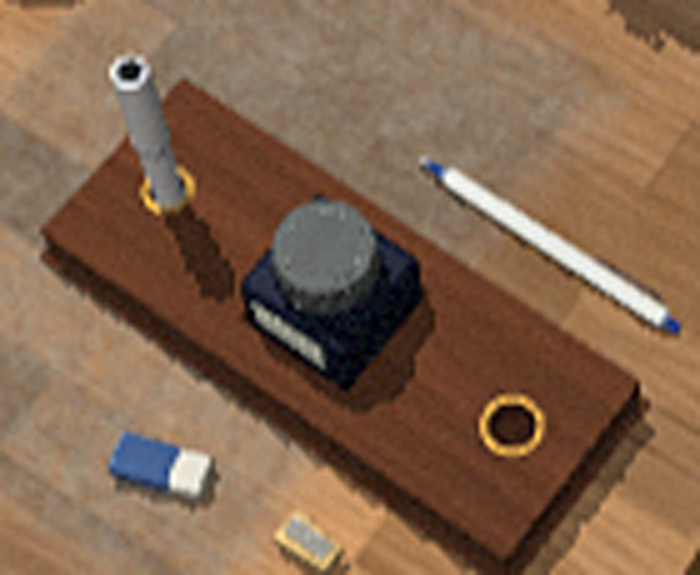

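The crops show the pen cap's black top disc at scene (211,228) and top (196,189). The ink cap's top is at scene (260,240) and top (235,224), and the ring at scene (302,253) and top (272,260). Next I'll measure these points with masks and rays.

```bash
cat > h.py <<'E'
import cv2,numpy as np
def ray(d,uv):
    E=d["extrinsics"];R=E[:3,:3];c=-R.T@E[:3,3]
    return c,R.T@np.linalg.inv(d["K"])@[uv[0],uv[1],1]
def onplane(d,uv,z):
    c,r=ray(d,uv);return c+r*(z-c[2])/r[2]
def tri(ps):
    A=np.zeros((3,3));b=np.zeros(3)
    for d,uv in ps:
        c,r=ray(d,uv);r=r/np.linalg.norm(r);P=np.eye(3)-np.outer(r,r);A+=P;b+=P@c
    return np.linalg.solve(A,b)
def proj(d,p):
    q=d["K"]@(d["extrinsics"]@np.r_[p,1])[:3];return q[:2]/q[2]
def cen(m,box):
    x0,y0,x1,y1=box;k=np.zeros(m.shape,np.uint8);k[y0:y1,x0:x1]=m[y0:y1,x0:x1]
    n,l,s,c=cv2.connectedComponentsWithStats(k)
    i=1+np.argmax(s[1:,4]);return c[i],s[i]
E
python3 - <<'E'
from h import *
S=dict(np.load("scene0.npz"));T=dict(np.load("top0.npz"))
def gold(d):
    h=cv2.cvtColor(d["pixels"],cv2.COLOR_RGB2HSV);return cv2.inRange(h,(14,140,130),(32,255,255))
def ring(d,box):
    x0,y0,x1,y1=box;m=gold(d)[y0:y1,x0:x1];c=max(cv2.findContours(m,0,1)[0],key=len)
    return np.array(cv2.fitEllipse(cv2.convexHull(c))[0])+[x0,y0],cv2.boundingRect(c)
for nm,d,b in(("S",S,(292,245,314,262)),("T",T,(262,250,284,270))):
    uv,s=ring(d,b);print("ring",nm,uv,s,onplane(d,uv,.028))
rs,rt=ring(S,(292,245,314,262))[0],ring(T,(262,250,284,270))[0];print("tri",tri([(S,rs),(T,rt)]))
for d,b in((S,(206,224,217,233)),(T,(191,184,201,194))):
    g=d["pixels"].max(2);m=(g<90).astype(np.uint8);uv,s=cen(m,b);print("dot",uv,s,onplane(d,uv,.13))
    d["dot"]=uv
print("tri",tri([(S,S["dot"]),(T,T["dot"])]))
# ink cap top: predicted from top view, bright gray face
for d,b in((S,(244,228,276,256)),(T,(218,210,252,242))):
    x=d["pixels"].astype(int);g=x.max(2);sat=g-x.min(2);m=((sat<25)&(g>(88 if d is T else 75))).astype(np.uint8);uv,s=cen(m,b)
    print("ink",uv,s,onplane(d,uv,.086));d["ink"]=uv
    print(g[int(uv[1])-16:int(uv[1])+20:2,int(uv[0])])
E
```

```text
ring S [302.27405357 252.92956972] (4, 4, 14, 9) [ 0.48927945 -0.11670686  0.028     ]
ring T [272.0926466  259.54448128] (4, 4, 13, 12) [ 0.4896258  -0.11761823  0.028     ]
tri [ 0.48980116 -0.11767939  0.02712277]
dot [211.  228.5] [210 228   3   2   6] [0.62843682 0.00965318 0.13      ]
dot [195.41666667 188.75      ] [194 187   4   4  12] [0.62947084 0.00874113 0.13      ]
tri [0.62949952 0.00874258 0.12924908]
ink [260.12       239.46666667] [246 234  30  12 225] [ 0.556575   -0.05237816  0.086     ]
[170 171 167 164 150 111  89  89  89  90  90  87  61  55  55  55  39  41]
ink [234.21799308 223.75778547] [224 215  21  19 289] [ 0.55887605 -0.05411378  0.086     ]
[132 106 112  94  95 136 105 109 110 113 108 112 117  81  55  49  10  32]
```

Ring-to-pen distance comes out at 188.3 mm against 188 expected. The triangulated heights are 27 and 129 mm, against 28 and 130. The midpoint (0.559,-0.054) agrees with the ink cap, and the stand's y axis is at about 42.2°. I'll turn the tool to match and travel.

Careful with the scale: shifts go in shares of 50 mm and turns go in shares of 60 degrees. That gives: -0.049 m is -0.98, 7.5 degrees / 60 = 0.125.

drive_effector([
  [0, 0, 0, 0.125, 0.085],
  [0, 0, 0, 0.125, 0.085],
  [0, 0, 0, 0.125, 0.085],
  [0, 0, 0, 0.1233, 0.085],
  [-0.98, 0, 0, 0, 0.06],
  [-0.98, 0, 0, 0, 0.04],
  [-0.98, 0, 0, 0, 0.04],
  [-0.98, 0, 0, 0, 0.04],
  [-0.98, 0, 0, 0, 0.04],
  [-0.98, 0, 0, 0, 0.04],
])

```text
time_s: 1.1
position: [0.3675, 0.3037, 0.2422]
tool_rot: [[-0.671, 0.741, -0.0], [0.741, 0.671, -0.0], [0.0, -0.0, -1.0]]
ft_force: [0.6, -0.3, 0.3]
grip_width: 0.04
gripper_force: 0.0
```

drive_effector([
  [-0.98, 0, 0, 0, 0.04],
  [-0.98, 0, 0, 0, 0.04],
  [-0.98, 0, 0, 0, 0.04],
  [-0.98, 0, 0, 0, 0.04],
  [-0.98, 0, 0, 0, 0.04],
  [-0.98, 0, 0, 0, 0.04],
  [-0.98, 0, 0, 0, 0.04],
  [0, 0, 0, 0, 0.04],
  [0, 0, 0, 0, 0.04],
])

```text
time_s: 2.0
position: [0.5971, 0.0505, 0.2414]
tool_rot: [[-0.67, 0.742, -0.002], [0.742, 0.67, 0.0], [0.001, -0.001, -1.0]]
ft_force: [-0.9, -0.0, -0.1]
grip_width: 0.0398
gripper_force: 0.0
```

```bash
cat > st.py <<'E'
import sys,numpy as np
from rig import env, get_image
s=env.observe();R=np.array(s["tool_rot"]);p=np.array(s["position"]);t=np.array(eval(sys.argv[1]))
print("t",s["time_s"],"pos",p.round(4),"yaw_y",np.degrees(np.arctan2(R[1,1],R[0,1])).round(2),"z",R[:,2].round(3),"go",(R.T@(t-p)).round(4),"ft",np.round(s["ft_force"],1),np.round(s["wrist_torque"],2),"grip",s["grip_width"],s["gripper_force"])
E
python3 st.py '[.6293,.0090,.111]'
```

```text
t 2.0 pos [0.5971 0.0505 0.2414] yaw_y 42.09 z [-0.002  0.    -1.   ] go [-0.0526 -0.0037  0.1303] ft [-0.9 -0.  -0.1] [ 0.05  0.06 -0.08] grip 0.03983153360390968 0.0
```

Converted, 0.03 m is 0.6, -0.027 m is -0.54.

drive_effector([
  [-0.54, -0.04, 0, 0, 0.04],
  [-0.52, -0.04, 0, 0, 0.04],
  [0, 0, 0.6, 0, 0.04],
  [0, 0, 0.4, 0, 0.04],
  [0, 0, 0, 0, 0.04],
  [0, 0, 0, 0, 0.04],
])

```text
time_s: 2.6
position: [0.6293, 0.0102, 0.1932]
tool_rot: [[-0.672, 0.74, 0.0], [0.74, 0.672, 0.0], [-0.0, 0.0, -1.0]]
ft_force: [0.9, -0.4, 0.5]
grip_width: 0.0402
gripper_force: 0.0
```

```bash
python3 st.py '[.6293,.0090,.111]'; python3 - <<'E'
from rig import env, get_image
import cv2,numpy as np
a=get_image("scene")["pixels"][150:300,150:330];b=get_image("top")["pixels"][110:290,120:310]
a=cv2.resize(a,(396,330),interpolation=2);b=cv2.resize(b,(396,375),interpolation=2)
o=np.zeros((375,800,3),np.uint8);o[:330,:396]=a;o[:,400:796]=b
cv2.imwrite("pics/c1.png",o[:,:,::-1])
E
```

```text
t 2.6 pos [0.6293 0.0102 0.1932] yaw_y 42.25 z [ 0.  0. -1.] go [-0.0009 -0.0009  0.0822] ft [ 0.9 -0.4  0.5] [ 0.03 -0.03 -0.03] grip 0.04022913439395519 0.0
```

View pics/c1.png

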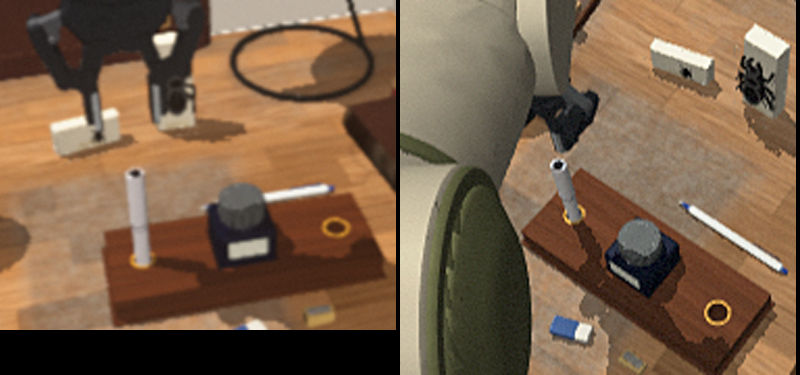

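The jaws are above the pen cap, with tips at about (97,138) and (158,124) in the left crop. I'll check their centring by projecting the expected tip positions.

```bash
python3 - <<'E'
from h import *
S=dict(np.load("scene0.npz"))
y=np.array([.74,.672,0])
for z in(.182,.19):
  for w in(-.02,0,.02):
    print(z,w,((proj(S,np.array([.6293,.0102,z])+w*y)-[150,150])*2.2).round(1))
print(((proj(S,[.6293,.009,.13])-[150,150])*2.2).round(1))
E
```

```text
0.182 -0.02 [152.2 120.2]
0.182 0 [128.2 123.5]
0.182 0.02 [103.9 126.8]
0.19 -0.02 [151.6 112.3]
0.19 0 [127.4 115.5]
0.19 0.02 [102.9 118.8]
[133.8 172. ]
```

Converted, 0.025 m is 0.5, -0.001 m is -0.02.

drive_effector([
  [-0.02, -0.02, 0.5, 0, 0.04],
  [0, 0, 0.5, 0, 0.04],
  [0, 0, 0.4, 0, 0.04],
  [0, 0, 0.24, 0, 0.04],
  [0, 0, 0, 0, 0.04],
  [0, 0, 0, 0, 0.01],
  [0, 0, 0, 0, 0.01],
  [0, 0, 0, 0, 0.01],
  [0, 0, 0, 0, 0.01],
  [0, 0, 0, 0, 0.01],
], squeeze=20)

```text
time_s: 3.7
position: [0.6301, 0.0078, 0.1115]
tool_rot: [[-0.671, 0.741, 0.002], [0.741, 0.671, -0.0], [-0.002, 0.001, -1.0]]
ft_force: [0.9, 0.3, 6.8]
grip_width: 0.0157
gripper_force: 20.7
```

```bash
python3 st.py '[.6293,.0090,.111]'
```

```text
t 3.7 pos [0.6301 0.0078 0.1115] yaw_y 42.18 z [ 0.002 -0.    -1.   ] go [0.0014 0.0003 0.0005] ft [0.9 0.3 6.8] [-0.05  0.04  0.04] grip 0.01573925417379801 20.663943076506257
```

Converted, -0.015 m is -0.3, -0.012 m is -0.24.

drive_effector([
  [0, 0, -0.06, 0, 0.01],
  [0, 0, -0.14, 0, 0.01],
  [0, 0, -0.24, 0, 0.01],
  [0, 0, -0.3, 0, 0.01],
  [0, 0, -0.3, 0, 0.01],
  [0, 0, -0.16, 0, 0.01],
  [0, 0, 0, 0, 0.01],
  [0, 0, 0, 0, 0.01],
])

```text
time_s: 4.5
position: [0.6293, 0.0079, 0.17]
tool_rot: [[-0.671, 0.741, -0.001], [0.741, 0.671, 0.0], [0.0, -0.0, -1.0]]
ft_force: [-0.3, 0.6, -0.7]
grip_width: 0.0156
gripper_force: 20.1
```

```bash
python3 st.py '[.4896,-.1175,.1715]'; python3 - <<'E'
from rig import env, get_image
import cv2,numpy as np
a=get_image("scene")["pixels"][150:300,150:330];b=get_image("top")["pixels"][110:290,120:310]
a=cv2.resize(a,(396,330),interpolation=2);b=cv2.resize(b,(396,375),interpolation=2)
o=np.zeros((375,800,3),np.uint8);o[:330,:396]=a;o[:,400:796]=b
cv2.imwrite("pics/c2.png",o[:,:,::-1])
E
```

```text
t 4.5 pos [0.6293 0.0079 0.17  ] yaw_y 42.18 z [-0.001  0.    -1.   ] go [ 0.0009 -0.1877 -0.0014] ft [-0.3  0.6 -0.7] [-0.07  0.01  0.04] grip 0.015594021288460512 20.09659897070378
```

View pics/c2.png

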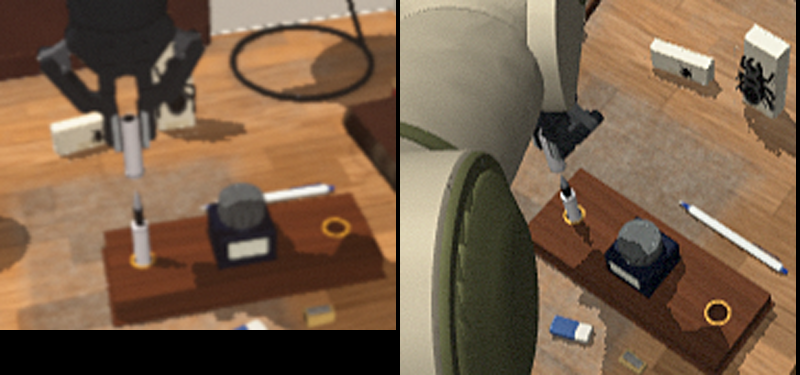

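The cap is off at (132,145) in the left crop, and the pen still stands at (140,240). Next I'll carry the cap along the stand.

Converted, -0.04 m is -0.8, -0.03 m is -0.6.

drive_effector([
  [0, -0.6, 0, 0, 0.01],
  [0, -0.8, 0, 0, 0.01],
  [0, -0.8, 0, 0, 0.01],
  [0, -0.8, 0, 0, 0.01],
  [0, -0.5, 0, 0, 0.01],
  [0, -0.26, 0, 0, 0.01],
  [0, 0, 0, 0, 0.01],
  [0, 0, 0.4, 0, 0.01],
  [0, 0, 0.4, 0, 0.01],
  [0, 0, 0, 0, 0.01],
])

```text
time_s: 5.6
position: [0.49, -0.1172, 0.1282]
tool_rot: [[-0.672, 0.74, -0.004], [0.74, 0.672, 0.002], [0.004, -0.001, -1.0]]
ft_force: [-0.2, -0.7, 0.6]
grip_width: 0.0157
gripper_force: 20.1
```

drive_effector([
  [0, 0, 0.3, 0, 0.01],
  [0, 0, 0.2, 0, 0.01],
  [0, 0, 0, 0, 0.01],
  [0, 0, 0, 0, 0.01],
])

```text
time_s: 6.0
position: [0.4906, -0.1183, 0.1058]
tool_rot: [[-0.672, 0.741, 0.0], [0.741, 0.672, -0.0], [-0.0, 0.0, -1.0]]
ft_force: [-0.0, 0.3, 0.2]
grip_width: 0.0156
gripper_force: 20.1
```

```bash
python3 st.py '[.4896,-.1175,.045]'; python3 - <<'E'
from rig import env, get_image
import cv2,numpy as np
for n in("scene","top"):
    d=get_image(n);np.savez(n+"3.npz",**d)
a=np.load("scene3.npz")["pixels"][200:280,260:340];b=np.load("top3.npz")["pixels"][205:285,230:310]
o=np.hstack([cv2.resize(i,(400,400),interpolation=2) for i in(a,b)])
cv2.imwrite("pics/c3.png",o[:,:,::-1])
E
```

```text
t 6.0 pos [ 0.4906 -0.1183  0.1058] yaw_y 42.2 z [ 0. -0. -1.] go [ 0.0013 -0.0002  0.0608] ft [-0.   0.3  0.2] [-0.02  0.02 -0.03] grip 0.015604414196374277 20.083954031579196
```

View pics/c3.png

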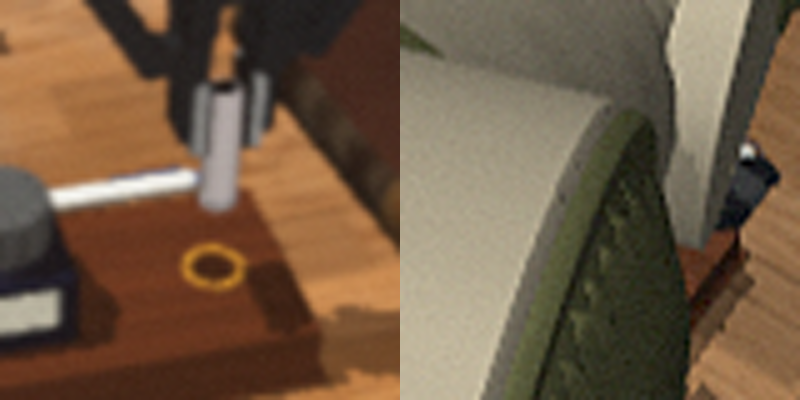

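The scene crop shows the cap's axis running from its top at (226,87) to its mouth near (219,203), above the ring at (213,267). The arm hides the hole in the top view. I'll compare this with where the hole's axis should project.

```bash
python3 - <<'E'
from h import *
S=dict(np.load("scene3.npz"))
h=lambda p:((proj(S,p)-[260,200]+.5)*5-.5).round(1)
for z in(.028,.0663,.1243):print(z,h([.4895,-.1175,z]),"tcp",h([.4906,-.1183,z]),"rim r",h([.4895+.008*.37/.81,-.1175,z]))
# cap edges per row
x=S["pixels"].astype(int)[200:280,260:340]
for r in range(19,43,3):
    row=x[r];m=np.where((row.min(1)>110)&(row.max(1)-row.min(1)<45))[0];m=m[(m>36)&(m<52)];print(r,m.min(),m.max(),row.min(1)[36:53])
E
```

```text
0.028 [213.7 265.4] tcp [212.1 263.5] rim r [205.9 262.7]
0.0663 [218.8 196.7] tcp [217.2 194.8] rim r [210.9 194. ]
0.1243 [227.2  85.5] tcp [225.5  83.7] rim r [218.9  82.9]
19 40 51 [ 33  33  57 100 123 109 102 127 144 146 148 148 105  55  71 112 116]
22 39 51 [ 31  37  68 111 118 100 110 142 162 164 161 147  90  55  88 117 101]
25 39 51 [ 31  37  74 112 117  98 127 154 165 165 161 139  84  56 103 117  90]
28 39 51 [ 45  54  86 117 118  96 129 154 165 163 157 132  75  61 103 117  98]
31 41 47 [ 62  64  74  87 102 122 145 160 162 163 153 120  84  77  83  82  78]
34 37 46 [201 201 173 130 121 138 152 160 162 161 149 108  72  61  66  68  72]
37 37 46 [164 146 122 100 117 142 155 163 163 159 141  97  67  64  70  78  79]
40 40 46 [ 33  37  32  61 116 131 141 149 151 137 111  66  38  33  40  56  67]
```

The axis lines up to within about 0.5 mm, so I'll lower it in.

Converted, 0.015 m is 0.3, 0.008 m is 0.16.

drive_effector([
  [0, 0, 0.3, 0, 0.01],
  [0, 0, 0.24, 0, 0.01],
  [0, 0, 0.16, 0, 0.01],
  [0, 0, 0.12, 0, 0.01],
  [0, 0, 0.12, 0, 0.01],
  [0, 0, 0.12, 0, 0.01],
  [0, 0, 0.08, 0, 0.01],
  [0, 0, 0, 0, 0.01],
  [0, 0, 0, 0, 0.01],
])

```text
time_s: 7.0
position: [0.4903, -0.1184, 0.0484]
tool_rot: [[-0.671, 0.741, 0.0], [0.741, 0.671, -0.0], [-0.0, 0.0, -1.0]]
ft_force: [0.8, 0.1, 1.2]
grip_width: 0.0155
gripper_force: 20.1
```

```bash
python3 st.py '[.4896,-.1175,.045]'
```

```text
t 7.0 pos [ 0.4903 -0.1184  0.0484] yaw_y 42.18 z [ 0. -0. -1.] go [0.0011 0.0001 0.0034] ft [0.8 0.1 1.2] [-0.02 -0.02  0.03] grip 0.01554344418987267 20.08297280408442
```

Mouth is about 9 mm above the desk, so the cap is inside the hole and no contact force shows. I'll lower 2 mm more, release to 35 mm, and retreat upwards.

Converted, -0.04 m is -0.8, -0.03 m is -0.6.

drive_effector([
  [0, 0, 0.04, 0, 0.01],
  [0, 0, 0, 0, 0.02],
  [0, 0, 0, 0, 0.035],
  [0, 0, 0, 0, 0.035],
  [0, 0, 0, 0, 0.035],
  [0, 0, -0.2, 0, 0.035],
  [0, 0, -0.6, 0, 0.035],
  [0, 0, -0.8, 0, 0.05],
  [0, 0, -0.6, 0, 0.07],
  [0, 0, 0, 0, 0.07],
])

```text
time_s: 8.0
position: [0.4917, -0.119, 0.1608]
tool_rot: [[-0.672, 0.741, 0.008], [0.741, 0.672, -0.004], [-0.008, 0.003, -1.0]]
ft_force: [1.2, 0.8, -1.1]
grip_width: 0.07
gripper_force: 0.0
```

```bash
python3 st.py '[.559,-.0545,.16]'; python3 - <<'E'
from rig import env, get_image
import cv2,numpy as np
d=get_image("scene");np.savez("scene4.npz",**d)
cv2.imwrite("pics/c4.png",cv2.resize(d["pixels"][180:300,190:350],(800,600),interpolation=2)[:,:,::-1])
E
```

```text
t 8.0 pos [ 0.4917 -0.119   0.1608] yaw_y 42.19 z [ 0.008 -0.004 -1.   ] go [0.0026 0.0932 0.0011] ft [ 1.2  0.8 -1.1] [-0.    0.02  0.02] grip 0.07002607861604346 0.0
```

View pics/c4.png

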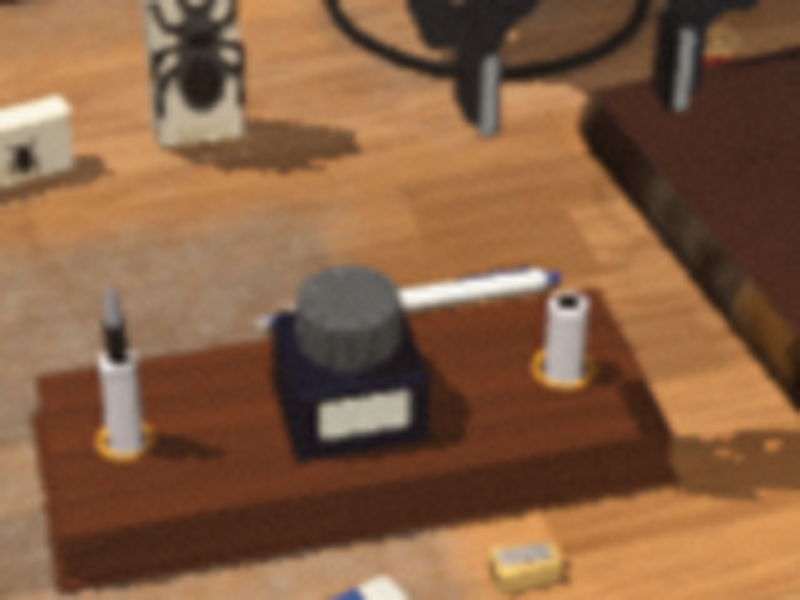

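The pen cap stands upright in the right-hand hole, with its top at (569,300) in the crop, and the pen still stands at (120,400). I'll verify the seating and move over the ink cap.

Converted, 0.035 m is 0.7, 0.03 m is 0.6.

```bash
python3 - <<'E'
from h import *
S=dict(np.load("scene4.npz"))
for z in(.064,.07):print(z,((proj(S,[.4895,-.1175,z])-[190,180]+.5)*5-.5).round(1))
E
```

```text
0.064 [568.5 301. ]
0.07 [569.3 289.9]
```

drive_effector([
  [0, 0.6, 0, 0, 0.07],
  [0.02, 0.7, 0, 0, 0.07],
  [0.02, 0.56, 0, 0, 0.07],
  [0, 0, 0, 0, 0.07],
  [0, 0, 0.4, 0, 0.07],
  [0, 0, 0, 0, 0.07],
  [0, 0, 0, 0, 0.07],
])

```text
time_s: 8.75
position: [0.5572, -0.0547, 0.136]
tool_rot: [[-0.671, 0.741, -0.002], [0.741, 0.671, 0.0], [0.002, -0.001, -1.0]]
ft_force: [0.6, 0.4, -0.2]
grip_width: 0.0698
gripper_force: 0.0
```

```bash
python3 st.py '[.559,-.0543,.074]'; python3 - <<'E'
from rig import env, get_image
import cv2
d=get_image("scene")
cv2.imwrite("pics/c5.png",cv2.resize(d["pixels"][180:300,190:350],(800,600),interpolation=2)[:,:,::-1])
E
```

```text
t 8.75 pos [ 0.5572 -0.0547  0.136 ] yaw_y 42.15 z [-0.002  0.    -1.   ] go [-0.001   0.0017  0.062 ] ft [ 0.6  0.4 -0.2] [ 0.    0.02 -0.08] grip 0.06980173061514573 0.0
```

View pics/c5.png

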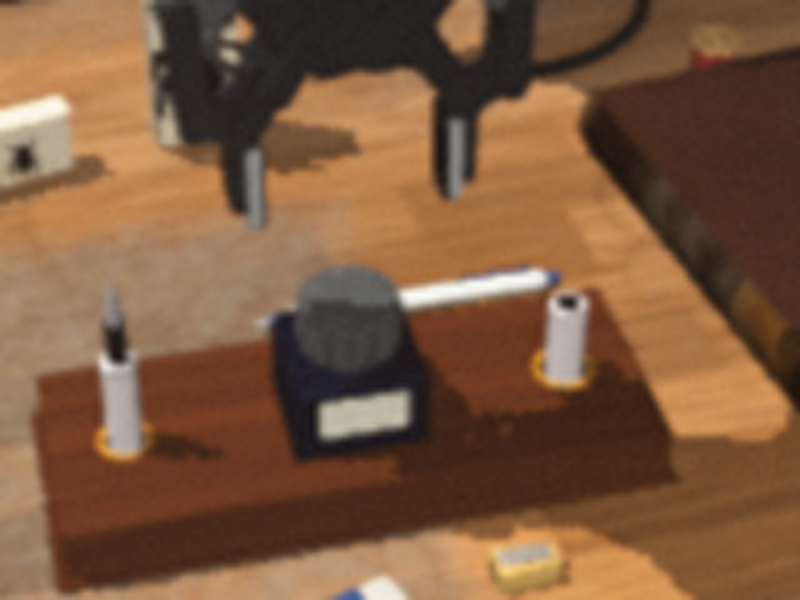

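The pen cap is seated: 300 px measured against 301 px expected at z=64 mm. The jaws, at (255,225) and (455,195), straddle the ink cap, so I'll descend and grip.

Converted, 0.02 m is 0.4, 0.015 m is 0.3.

drive_effector([
  [-0.02, 0.04, 0.4, 0, 0.065],
  [0, 0, 0.4, 0, 0.065],
  [0, 0, 0.3, 0, 0.06],
  [0, 0, 0.14, 0, 0.06],
  [0, 0, 0, 0, 0.06],
  [0, 0, 0, 0, 0.06],
])

```text
time_s: 9.4
position: [0.5603, -0.0541, 0.0752]
tool_rot: [[-0.671, 0.741, 0.001], [0.741, 0.671, -0.0], [-0.001, 0.001, -1.0]]
ft_force: [1.2, 0.3, -0.2]
grip_width: 0.0602
gripper_force: 0.0
```

```bash
python3 st.py '[.559,-.0543,.074]'
```

```text
t 9.4 pos [ 0.5603 -0.0541  0.0752] yaw_y 42.17 z [ 0.001 -0.    -1.   ] go [ 0.0007 -0.0011  0.0012] ft [ 1.2  0.3 -0.2] [-0.04  0.   -0.04] grip 0.06015740879343636 0.0
```

drive_effector([
  [0, 0, 0, 0, 0.035],
  [0, 0, 0, 0, 0.035],
  [0, 0, 0, 0, 0.035],
  [0, 0, 0, 0, 0.035],
  [0, 0, 0, 0, 0.035],
], squeeze=90)

```text
time_s: 9.9
position: [0.5601, -0.0543, 0.0757]
tool_rot: [[-0.672, 0.741, 0.001], [0.741, 0.672, -0.001], [-0.002, 0.0, -1.0]]
ft_force: [-1.9, -2.4, 6.7]
grip_width: 0.0394
gripper_force: 89.6
```

```bash
python3 st.py '[.559,-.0543,.074]'
```

```text
t 9.9 pos [ 0.5601 -0.0543  0.0757] yaw_y 42.18 z [ 0.001 -0.001 -1.   ] go [ 0.0007 -0.0008  0.0017] ft [-1.9 -2.4  6.7] [-0.29  0.53  0.02] grip 0.039377074090972984 89.63309076199948
```

Converted, -0.0002 m is -0.004, -6 degrees / 60 = -0.1.

drive_effector([
  [0, 0, 0, -0.0667, 0.035],
  [0, 0, -0.004, -0.1, 0.035],
  [0, 0, -0.004, -0.1, 0.035],
  [0, 0, -0.004, -0.1, 0.035],
  [0, 0, -0.004, -0.1, 0.035],
  [0, 0, -0.004, -0.1, 0.035],
  [0, 0, -0.004, -0.1, 0.035],
])

```text
time_s: 10.6
position: [0.5603, -0.0536, 0.0765]
tool_rot: [[-0.991, 0.132, 0.002], [0.132, 0.991, 0.0], [-0.002, 0.0, -1.0]]
ft_force: [-0.7, 1.6, 3.5]
grip_width: 0.0398
gripper_force: 90.0
```

```bash
python3 st.py '[.559,-.0543,.074]'
```

```text
t 10.6 pos [ 0.5603 -0.0536  0.0765] yaw_y 82.41 z [ 0.002  0.    -1.   ] go [ 0.0012 -0.0009  0.0025] ft [-0.7  1.6  3.5] [ 0.41  0.1  -0.15] grip 0.03980343676684855 89.96538530140242
```

Converted, -0.0003 m is -0.006, -6 degrees / 60 = -0.1.

drive_effector([
  [0, 0, -0.006, -0.1, 0.035],
  [0, 0, -0.006, -0.1, 0.035],
  [0, 0, -0.006, -0.1, 0.035],
])

```text
time_s: 10.9
position: [0.5602, -0.0538, 0.0773]
tool_rot: [[-0.984, -0.181, 0.001], [-0.181, 0.984, -0.0], [-0.001, -0.0, -1.0]]
ft_force: [1.5, -0.2, 3.4]
grip_width: 0.0393
gripper_force: 90.2
```

```bash
python3 st.py '[.559,-.0543,.074]'
```

```text
t 10.9 pos [ 0.5602 -0.0538  0.0773] yaw_y 100.42 z [ 0.001 -0.    -1.   ] go [ 0.0013 -0.0003  0.0033] ft [ 1.5 -0.2  3.4] [ 0.16  0.02 -0.13] grip 0.03926941248890193 90.19294382102089
```

drive_effector([
  [0, 0, -0.006, -0.1, 0.035],
  [0, 0, -0.006, -0.1, 0.035],
  [0, 0, -0.004, -0.0767, 0.035],
  [0, 0, 0, 0, 0.035],
  [0, 0, 0, 0, 0.035],
])

```text
time_s: 11.4
position: [0.5601, -0.0535, 0.0777]
tool_rot: [[-0.894, -0.449, 0.001], [-0.449, 0.894, 0.0], [-0.001, 0.0, -1.0]]
ft_force: [0.4, 3.4, 3.4]
grip_width: 0.0393
gripper_force: 90.6
```

```bash
python3 st.py '[.559,-.0543,.074]'
```

```text
t 11.4 pos [ 0.5601 -0.0535  0.0777] yaw_y 116.66 z [ 0.001  0.    -1.   ] go [ 0.0013 -0.0002  0.0037] ft [0.4 3.4 3.4] [0.65 0.04 0.01] grip 0.03930430741075792 90.58566867752234
```

Converted, -0.001 m is -0.02.

drive_effector([
  [0, 0, -0.02, 0, 0.035],
  [0, 0, -0.02, 0, 0.035],
  [0, 0, -0.02, 0, 0.035],
  [0, 0, 0, 0, 0.035],
  [0, 0, 0, 0, 0.035],
])

```text
time_s: 11.9
position: [0.5599, -0.0539, 0.0802]
tool_rot: [[-0.893, -0.45, -0.0], [-0.45, 0.893, 0.0], [0.0, 0.0, -1.0]]
ft_force: [-0.2, 1.5, -1.5]
grip_width: 0.0398
gripper_force: 90.6
```

```bash
python3 st.py '[.559,-.0543,.074]';python3 st.py '[.559,-.0543,.074]'; python3 - <<'E'
from rig import env, get_image
import cv2,numpy as np
d=get_image("scene");np.savez("scene6.npz",**d)
cv2.imwrite("pics/c6.png",cv2.resize(d["pixels"][200:290,220:340],(800,600),interpolation=2)[:,:,::-1])
E
```

```text
t 11.9 pos [ 0.5599 -0.0539  0.0802] yaw_y 116.76 z [-0.  0. -1.] go [0.001  0.     0.0062] ft [-0.2  1.5 -1.5] [0.2  0.01 0.02] grip 0.03978513179542413 90.56449531868566
t 11.9 pos [ 0.5599 -0.0539  0.0802] yaw_y 116.76 z [-0.  0. -1.] go [0.001  0.     0.0062] ft [-0.2  1.5 -1.5] [0.2  0.01 0.02] grip 0.03978513179542413 90.56449531868566
```

View pics/c6.png

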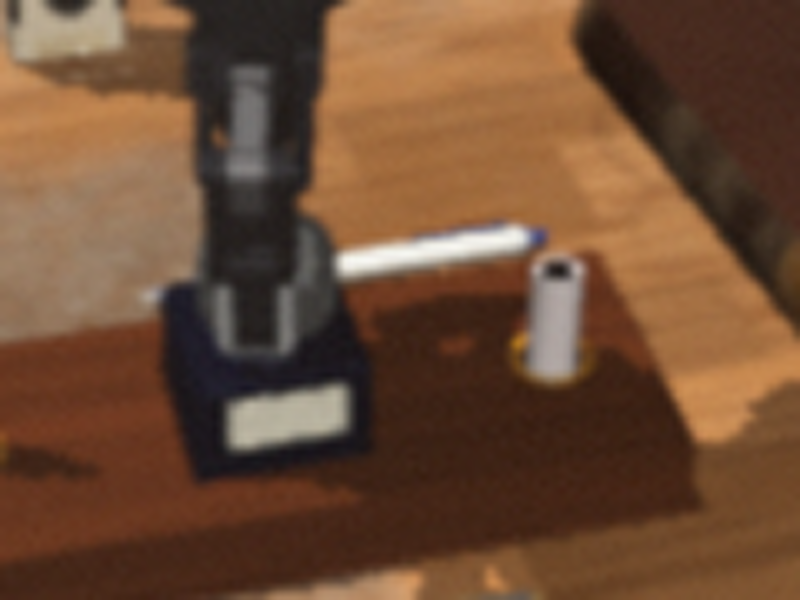

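The bottle's label sits at (290,418) and the cap is still just above the shoulder. I'll compare the label position before and after to see whether the bottle rose.

```bash
cat > lab.py <<'E'
from h import *
def lab(d):
    x=d["pixels"].astype(float)[255:275,250:278].min(2)
    m=x>75; r,c=np.nonzero(m);return (c.mean()+250).round(2),(r.mean()+255).round(2),m.sum()
E
python3 - <<'E'
from lab import *
for f in("scene0","scene4","scene6"):print(lab(dict(np.load(f+".npz"))))
S=dict(np.load("scene0.npz"));print(proj(S,[.54,-.07,.04])-proj(S,[.54,-.07,.043]))
E
```

```text
(np.float64(262.42), np.float64(262.54), np.int64(135))
(np.float64(262.5), np.float64(262.5), np.int64(138))
(np.float64(262.4), np.float64(262.16), np.int64(139))
[-0.01642016  1.07550818]
```

Converted, -0.001 m is -0.02.

drive_effector([
  [0, 0, -0.02, 0, 0.035],
  [0, 0, -0.02, 0, 0.035],
  [0, 0, 0, 0, 0.035],
  [0, 0, 0, 0, 0.035],
])

```text
time_s: 12.35
position: [0.5599, -0.0538, 0.0823]
tool_rot: [[-0.893, -0.451, 0.0], [-0.451, 0.893, 0.0], [-0.0, 0.0, -1.0]]
ft_force: [0.2, 1.0, -1.2]
grip_width: 0.0394
gripper_force: 90.6
```

```bash
python3 st.py '[.559,-.0543,.074]'; python3 - <<'E'
from rig import env, get_image
from lab import *
d=get_image("scene");np.savez("scene7.npz",**d);print(lab(d))
for f in("scene6","scene7","scene4"):
    x=dict(np.load(f+".npz"))["pixels"].astype(int).min(2);print(f,x[250:276,262])
E
```

```text
t 12.35 pos [ 0.5599 -0.0538  0.0823] yaw_y 116.78 z [ 0.  0. -1.] go [ 0.001  -0.      0.0083] ft [ 0.2  1.  -1.2] [0.25 0.02 0.02] grip 0.03939218411878369 90.57637168007204
(np.float64(262.38), np.float64(262.19), np.int64(138))
scene6 [106 107  98  62  35  25  26  26  50 111 150 159 158 159 160 144  84  30
  21  24  23  28  29  30  29  31]
scene7 [105 102  76  45  30  27  28  27  53 112 152 159 159 161 160 144  82  32
  22  24  26  24  30  33  28  28]
scene4 [ 62  60  55  49  36  26  32  32  45  97 149 162 163 165 164 155 105  51
  28  25  24  26  30  32  32  30]
```

The label didn't move over the extra 2 mm, so the cap is free. I'll lift it to about 25 mm above the mouth.

Converted, -0.009 m is -0.18, -0.008 m is -0.16.

drive_effector([
  [0, 0, -0.06, 0, 0.035],
  [0, 0, -0.1, 0, 0.035],
  [0, 0, -0.16, 0, 0.035],
  [0, 0, -0.18, 0, 0.035],
  [0, 0, -0.12, 0, 0.035],
  [0, 0, -0.06, 0, 0.035],
  [0, 0, 0, 0, 0.035],
  [0, 0, 0, 0, 0.035],
  [0, 0, 0, 0, 0.035],
  [0, 0, 0, 0, 0.035],
])

```text
time_s: 13.4
position: [0.5598, -0.0538, 0.1159]
tool_rot: [[-0.893, -0.451, -0.001], [-0.451, 0.893, 0.0], [0.0, 0.0, -1.0]]
ft_force: [0.3, -1.5, -1.4]
grip_width: 0.0393
gripper_force: 90.6
```

```bash
python3 st.py '[.559,-.0543,.074]'; python3 - <<'E'
from rig import env, get_image
from lab import *
d=get_image("scene");print(lab(d))
cv2.imwrite("pics/c8.png",cv2.resize(d["pixels"][180:300,190:350],(800,600),interpolation=2)[:,:,::-1])
E
```

```text
t 13.4 pos [ 0.5598 -0.0538  0.1159] yaw_y 116.78 z [-0.001  0.    -1.   ] go [ 0.0009 -0.0001  0.0419] ft [ 0.3 -1.5 -1.4] [-0.01  0.02  0.  ] grip 0.03933984955591514 90.63250191014959
(np.float64(262.5), np.float64(262.39), np.int64(142))
```

View pics/c8.png

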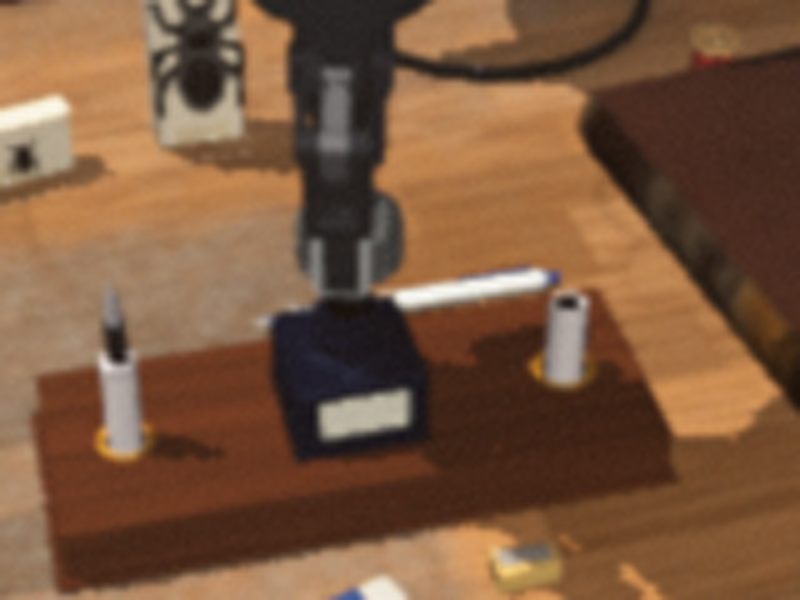

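The cap is held level above the neck at (350,240). The bottle, the pen and the pen cap are all in place, so I'll hand in.

```bash
python3 -c "
from rig import env, get_image
print(env.close_job())"
```

```text
the job is handed in; nothing more can be done
None
```

The job is handed in, with no verdict shown: the pen cap stands in its hole, the pen and bottle are seated, and the ink cap, turned about 1.3 rad, is held roughly 23 mm above the bottle's mouth.

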